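# Set the dust fan and hold its spring gate open

## Robot

A 6-joint arm with a two-finger parallel gripper is mounted at the origin on the work surface. World frame = base frame: x ahead of the robot, y to its left, z up, the work surface at z = 0. Lengths are in m, angles in degrees, forces in N, time in s.
With the tool pointing down it reaches from about 0.4 to 0.825 m from the base axis. Payload 7 kg.
Tool frame: the origin (TCP) lies on the centre line of the jaws, within the pads' length; the fingertips stand 8 mm ahead of it and the grasp point (between the pads) lies 11 mm behind it; z points along the fingers, y is the line along which they close (so a half turn about z gives the same grasp; the last joint's range is limited). The gripper opens to 88 mm and grips with 3 to 60 N. Pads are 19 mm wide; open, the fingers measure 130 mm over their backs; the gripper's body (78 mm by 193 mm) begins 47 mm behind the grasp point.
Start: joints at [-55.972, 20.546, 0.682, 0, -70.136, -16.507], TCP at [0.203, -0.644, 0.235] pointing down, gripper open.
Joint ranges: [-176.03, 176.03], [-82.01, 121.73], [-58.28, 71.71], [-173.87, 95.51], [-174.79, -0.11], [-173.66, 173.66]. Speed limits (degrees/s): [136.94, 136.94, 172.46, 180, 180, 180].

## Interface

Orientations are given as [roll, pitch, yaw] about the fixed x, y, z axes, in that order (R = Rz(yaw) Ry(pitch) Rx(roll)).
In Python, from plant import r gives the robot as it stands.
- The arm moves only by the tool carry_out, never from a script. Its argument "targets" is a list of rows, each a list of 6 numbers: the shift along the tool's x, y, z scaled (see below), then the turn, a rotation vector about the tool's x, y, z scaled (see below). A call has 1 to 5 rows; each row shifts and turns the commanded pose from where the row before left it, along the tool's axes as they then stand; what a row does not reach is not made up. The controller multiplies each number of a shift by 0.5 m and each number of a turn by 60 degrees. A row lasts 1/8 s, in which the tool goes at most 62.5 mm and 10.7 degrees, less where a joint would pass 70% of its speed; a pose out of reach is approached as far as the arm can. A call with a number of a shift or a turn outside -1 to 1 is refused whole. A call with a gripper value outside its range is refused whole. "hand" is the opening, from 0 (shut) to 1 (fully open), set as the call begins (left out, the last holds). The fingers move at their own pace and stop on an object; "squeeze" is the grip in N (left out, the last holds). Time passes only in rows, so rows that do not move let the fingers close. It gives the time, the measured TCP pose, the force, the opening and the grip force at its end, in the units of the state.
- r.get_state(): the state, without advancing time (a new reading comes with each control period).
- r.capture(name): name is "scene" or "side" or "wrist"; returns the picture (420x560x3 uint8, red, green, blue); there is no depth.
- r.camera_info(name): a dict with "K" (3x3 intrinsics, pixels), "eye" and "attitude" of the camera in the world. Camera axes: x right, y down, z forward; pixel columns grow to the right and rows downward; lengths in m; the calibration is good to about 2 mm. The wrist camera is an equidistant fisheye: a pixel r from the principal point sees the ray r / f radians off the axis. A picture is of the moment at which its call begins: read the wrist's pose just before it. camera_info takes no time and is no camera call; for the wrist camera it gives the pose at the moment of the call.
- r.close_job(): hands the job in; it is judged then, once.
The state is a dict: "time_s": time; "joints": joint angles; "qd": joint speeds; "joint_torque": joint torques, N m; "tcp_pos": TCP position; "eef_rot": TCP orientation; "contact_force": force on the tool from outside, world axes, zero at the start; "moment": the same for the moment, N m; "gripper_width": finger opening in m; "gripper_force": force on a finger pad.
Only numpy, scipy, OpenCV 4.12 (cv2) and the standard library are available. Lean on these libraries where they do the work, as an engineer would, in place of code of your own. Each camera call takes 0.05 s, during which the arm holds its last target. There are 200 camera calls.

## Task

Set up dust suction at the workbench: first, with the gate still shut, turn the fan dial clockwise until its white pointer points at the green mark. Then pull the spring-return gate out by its orange handle until its black pointer stands at the middle of the red mark, and finish while still holding it there: the gate snaps shut if let go, so do not release it. Do not shift the coloured marks, and leave the mallet, the chisel and the oak piece where they are.

Things in the scene. Friction and masses are not known exactly. Their poses are not given: they have to be found in the camera images.
- controller: Grey fan control box fixed to the bench, 150 x 150 mm, 60 mm high. Origin on the bench under the dial's axis; z up. On top is a white scale disc (radius 62 mm) with the black dial in its middle.
- dial (a joint): Angle of the fan dial, rad, 0 to 4.5; grows clockwise seen from above; stiff by friction (0.04 N m), stays where left. At 0 the white pointer points along the control box's -x; at q it points at the box's yaw + pi - q.
- dial_grip (a point): Point on the dial's axis inside its grip bar, 90 mm above the bench; turns with the dial, pointer along its -x. The black bar is 60 mm long along the pointer, 14 mm thick, 70 to 100 mm above the bench, on a round skirt (radius 36 mm, 62 to 70 mm above the bench). A white line on one half of the bar and on the skirt is the pointer. Grip across the 14 mm.
- dial_pointer (a point): Point where the white pointer line, prolonged, meets the scale: 50 mm from the dial's axis, 68 mm above the bench. Turns with the dial.
- dial_mark (a joint): Angle of the green mark on the scale, same zero and sense as the dial, so the pointer is on the mark when dial equals dial_mark. Drawn between 2.4 and 2.9 rad; the dial starts 0.5 to 1.5 rad short of it (counterclockwise of it). Stays put unless forced.
- dial_mark_mid (a point): Middle of the green mark's top: a block 18 mm radially, 12 mm along the scale, 6 mm high, 50 mm from the dial's axis.
- gate_unit: Dust inlet fixed to the bench. Origin on the bench, yaw axis z up; gate pulls along -x. Blue housing 110 (x) x 130 (y) x 60 mm high, round grille on top, front face at x = +95 mm; pipe stub (radius 30) behind it to x = 265 mm. In front a low tongue 130 mm wide, to x = -80 mm, on which the steel gate plate slides between two rails 24 mm high.
- gate (a joint): How far the gate is pulled out along the unit's -x, m, 0 (shut) to 0.1. A spring pulls it shut: about 4 N at 0, growing 100 N/m (about 12 N at 0.075), plus about 1 N friction.
- gate_handle (a point): Centre of the orange bar on the gate: 14 mm thick along x (pull direction), 80 mm long along y, 16 mm high. It lies 60 mm above the bench. Two thin posts at y = +-34 mm; the gate plate's top is at 20 mm. Gate shut: centre at x = +40 mm of the unit, 55 mm in front of the housing. Pinch it from above, fingers closing along x, or hook it from behind.
- gate_pointer (a point): Tip of the gate's black pointer, a bar 6 mm wide at the same x as the handle's centre, 57 mm to the unit's +y side of it, reaching over the scale rail, 33 mm above the bench, just above the red mark's top. Moves with the gate.
- gate_mark (a joint): Place of the red mark along its rail, same zero and sense as gate: the pointer is at the mark's middle when gate equals gate_mark. Drawn between 0.04 and 0.075 m. Stays put unless forced.
- gate_mark_mid (a point): Middle of the red mark, a clip 12 mm along the rail and 18 mm wide, its top 30 mm above the bench, on the white scale rail at the unit's +y side. The point is at the same y as the pointer tip.
- mallet: Upright carver's mallet, brass head (radius 33 mm) down, wooden handle up, 196 mm high. Origin under its centre. Leave alone.
- chisel: Chisel lying flat, yellow handle to its -x, blade with red tip guard to +x, 265 mm long, 30 mm high. Origin on the bench near its middle. Leave alone.
- oak_piece: Half-lapped piece of oak, 110 x 36 x 24 mm, long along x. Origin under its middle. Leave alone.
Not all that is in view belongs to the job. Of the things that look like the controller, the smallest one is meant.

How it is judged:
By the outcome, as a careful person would: the job done as asked, in the order asked, and still so for the second after the job is handed in, while the arm keeps its last pose, push and grip.
It also fails if it takes over 45 s, if anything falls off the work surface, if the arm or the gripper's body presses on something with over 40 N, if the wrist force passes 120 N, or if a joint passes its speed limit or range.

## Working session

There is one attempt and no reset: what is moved stays moved. The work goes in short steps, Python scripts to look and compute and a tool call to move; the robot and the scene stay as the last step left them, time stands still between calls to the robot, and variables do not carry over. Pictures are saved under pics/ and viewed, at most 10 in all, crops included, and the job is handed in when it is done.

Besides the shell and the picture viewer there is one more tool, called after "Request:" as name(argument=value, ...), one argument or row to a line, values as JSON. carry_out: Moves the arm, as the interface text tells. Its arguments: {"type":"object","properties":{"targets":{"type":"array","items":{"type":"array","items":{"type":"number","minimum":-1,"maximum":1}}},"hand":{"type":"number"},"squeeze":{"type":"number"}},"required":["targets"]}

```bash
mkdir -p pics; ls; python3 - <<'E'
from plant import r
import cv2,numpy as np
for n in ["scene","side","wrist"]:
    i=r.camera_info(n);print(n,{k:np.round(v,4).tolist() if not isinstance(v,str) else v for k,v in i.items()})
    cv2.imwrite(f"pics/{n}0.png",r.capture(n)[:,:,::-1])
print(r.get_state())
E
```

```text
pics
scene {'K': [[535.5784, 0.0, 272.5343], [0.0, 535.5784, 203.4438], [0.0, 0.0, 1.0]], 'eye': [1.5533, 1.0328, 1.1254], 'attitude': [-124.2442, -1.3605, 134.0583]}
side {'K': [[379.0845, 0.0, 274.7616], [0.0, 379.0845, 208.5119], [0.0, 0.0, 1.0]], 'eye': [-0.0447, 0.8937, 0.7816], 'attitude': [-125.172, 0.7536, -151.3589]}
wrist {'K': [[325.1923, 0.0, 282.3077], [0.0, 325.1923, 212.6811], [0.0, 0.0, 1.0]], 'eye': [0.122, -0.6682, 0.3829], 'attitude': [161.9074, -0.0409, 107.4532]}
{'time_s': 0.15, 'joints': array([-5.59718615e+01,  2.05812713e+01,  6.47821608e-01, -1.28208470e-02,
       -7.01347811e+01, -1.65080409e+01]), 'qd': array([ 0.03906106, -0.25778048,  0.12667808,  0.06010726,  0.02233495,
        0.06593386]), 'joint_torque': array([-1.13593636e-03, -5.83274639e+01,  2.93289346e+01,  7.00110599e+00,
        8.78512423e-03, -8.42127383e-05]), 'tcp_pos': array([ 0.20308728, -0.6433762 ,  0.23386708]), 'eef_rot': array([ 1.79931156e+02, -7.83196903e-03, -1.62484262e+02]), 'contact_force': array([ 0.43517118, -0.29458044,  1.35784447]), 'moment': array([-0.05919429, -0.01105361, -0.03410809]), 'gripper_force': 0.0, 'gripper_width': 0.08749997122744027}
```

View pics/scene0.png

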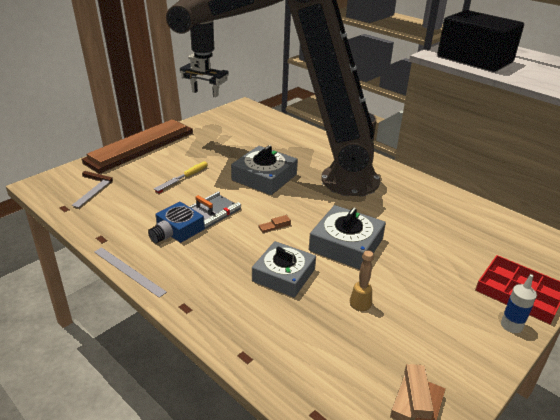

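View pics/side0.png

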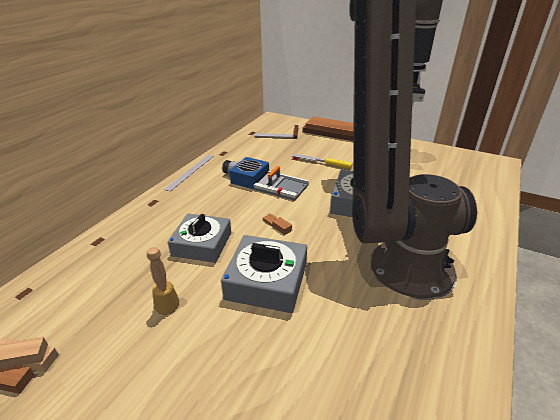

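The scene view shows three control boxes at about (265,168), (348,232) and (284,268). The gate unit is at (195,215), with its orange handle at (205,202) and red mark near (226,210). The mallet stands at (362,285). The side view shows the same things. Next I measure the discs.

```bash
cat > h.py <<'E'
import cv2,numpy as np
from scipy.spatial.transform import Rotation as R
from plant import r
def cast(info,px,z):
    px=np.atleast_2d(px).astype(float);K=info["K"]
    d=np.c_[(px[:,0]-K[0][2])/K[0][0],(px[:,1]-K[1][2])/K[1][1]]
    if info.get("fish"):
        t=np.linalg.norm(d,axis=1);d=d*(np.tan(t)/np.maximum(t,1e-9))[:,None]
    d=np.c_[d,np.ones(len(d))]@R.from_euler('xyz',info["attitude"],degrees=True).as_matrix().T
    e=np.array(info["eye"]);return e+d*((z-e[2])/d[:,2])[:,None]
def look(n):
    i=dict(r.camera_info(n));i["fish"]=n=="wrist";im=r.capture(n)[:,:,::-1].copy();return i,im
def blobs(hsv,lo,hi,amin=8):
    m=cv2.inRange(hsv,lo,hi);k,l,s,c=cv2.connectedComponentsWithStats(m)
    return [(np.argwhere(l==j)[:,::-1],c[j],s[j,4]) for j in range(1,k) if s[j,4]>=amin]
COL=dict(green=((50,120,60),(75,255,255)),red=((0,190,110),(4,255,255)),red2=((174,150,110),(180,255,255)),orange=((6,200,150),(14,255,255)))
E
python3 - <<'E'
from h import *
for n in ["scene","side"]:
    i=dict(r.camera_info(n));im=cv2.imread(f"pics/{n}0.png");hsv=cv2.cvtColor(im,cv2.COLOR_BGR2HSV)
    for p,c,a in blobs(hsv,(0,0,190),(180,45,255),150):
        w=cast(i,p,.062)[:,:2].astype(np.float32);(x,y),rad=cv2.minEnclosingCircle(w)
        if rad<.15: print(n,"white",c.round(),a,round(x,3),round(y,3),round(rad,3))
    for k,(lo,hi) in COL.items():
        for p,c,a in blobs(hsv,lo,hi): print(n,k,c.round(1),a,cast(i,c,{"green":.068,"orange":.06}.get(k,.03))[0].round(3)[:2])
E
```

```text
scene white [347. 228.] 573 0.325 0.231 0.081
scene white [273. 262.] 221 0.619 0.197 0.06
scene white [297. 260.] 188 0.598 0.211 0.058
scene white [523. 292.] 182 0.214 0.783 0.029
scene green [273.1 152.3] 11 [ 0.151 -0.286]
scene green [356.7 214.5] 11 [0.26  0.218]
scene green [287.3 269.1] 16 [0.637 0.242]
scene red [226.2 209.1] 8 [ 0.523 -0.157]
scene red [502.5 278. ] 555 [0.162 0.704]
scene red [545.8 296.6] 457 [0.149 0.831]
side white [201. 230.] 394 0.609 0.203 0.063
side white [266. 263.] 974 0.358 0.23 0.082
side green [183.3 231.8] 14 [0.636 0.245]
side green [289.4 262.1] 37 [0.292 0.213]
side orange [273.8 170. ] 26 [ 0.581 -0.225]
```

Request:
carry_out(
  targets=[
    [-0.092,0.069,-0.008,0,0,0],
    [-0.092,0.069,-0.008,0,0,0],
    [-0.092,0.069,-0.008,0,0,0],
    [-0.092,0.069,-0.008,0,0,0],
    [-0.092,0.069,-0.008,0,0,0],
  ],
  hand=1,
)

```text
time_s: 0.78
tcp_pos: [0.3713, -0.4082, 0.2546]
eef_rot: [180.0, -0.0, -162.5]
contact_force: [1.6, -0.2, -0.2]
gripper_width: 0.0877
gripper_force: 0.0
```

Request:
carry_out(
  targets=[
    [-0.092,0.069,-0.008,0,0,0],
    [-0.092,0.069,-0.008,0,0,0],
    [-0.092,0.069,-0.008,0,0,0],
    [-0.092,0.069,-0.008,0,0,0],
    [0,0,0,0,0,0],
  ],
)

```text
time_s: 1.4
tcp_pos: [0.5064, -0.2201, 0.2705]
eef_rot: [180.0, 0.0, -162.2]
contact_force: [-0.7, -0.4, 0.4]
gripper_width: 0.0876
gripper_force: 0.0
```

```bash
cat >> h.py <<'E'
def report(n,f):
    s=r.get_state();print(round(s["time_s"],2),s["tcp_pos"].round(4),s["eef_rot"].round(2))
    i,im=look(n);np.save(f"pics/{f}.npy",i,allow_pickle=True);cv2.imwrite(f"pics/{f}.png",im);hsv=cv2.cvtColor(im,cv2.COLOR_BGR2HSV)
    for k,(lo,hi) in COL.items():
        for p,c,a in blobs(hsv,lo,hi,25): print(k,c.round(1),a,cast(i,c,{"green":.068,"orange":.068}.get(k,.03))[0].round(4)[:2])
    return i,im,hsv
E
python3 -c "
from h import *
report('wrist','w1')"
```

```text
1.4 [ 0.5064 -0.2201  0.2705] [ 1.7999e+02  2.0000e-02 -1.6223e+02]
red [322.9 205.3] 90 [ 0.522  -0.1609]
orange [260.2 240. ] 349 [ 0.5751 -0.2249]
```

View pics/w1.png

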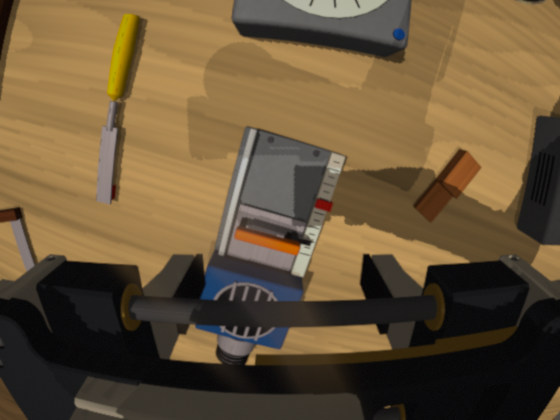

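The wrist view shows the gate handle at (268,240), the black pointer at (308,238), the red mark at (324,205) and the white scale rail from (340,158) to (300,270). The oak piece is at (447,185) and the chisel at (118,110). Next I get the gate axis and the offset to the mark.

```bash
python3 - <<'E'
from h import *
i=np.load("pics/w1.npy",allow_pickle=True).item();im=cv2.imread("pics/w1.png");hsv=cv2.cvtColor(im,cv2.COLOR_BGR2HSV)
p,c,a=max(blobs(hsv,*COL["orange"]),key=lambda b:b[2]);w=cast(i,p,.068)[:,:2].astype(np.float32)
(cx,cy),sz,an=cv2.minAreaRect(w);print("orange",cx,cy,sz,an)
for p,c,a in blobs(hsv,(0,0,150),(180,50,255),30):
    if 270<c[0]<360 and 140<c[1]<290:
        w=cast(i,p,.024)[:,:2].astype(np.float32);vx,vy,x,y=cv2.fitLine(w,cv2.DIST_HUBER,0,.001,.001).ravel();print("white",c,a,np.degrees(np.arctan2(vy,vx)),cv2.minAreaRect(w))
for q in [(250,128),(345,155)]: print("tongue",cast(i,q,.012)[0])
cv2.imwrite("pics/c1.png",cv2.resize(im[120:290,200:370],(680,680),interpolation=cv2.INTER_CUBIC))
E
```

```text
orange 0.5751306414604187 -0.21631690859794617 (0.011056563816964626, 0.07502520829439163) 1.1783512830734253
white [333.92592593 164.22962963] 135 27.328993 ((0.4677059054374695, -0.16466538608074188), (0.02282324619591236, 0.015178424306213856), 19.464744567871094)
white [274.56470588 216.84705882] 85 -89.81327 ((0.5572959184646606, -0.21435998380184174), (0.0046388087794184685, 0.03829697147011757), 1.5905405282974243)
white [305.34653465 252.32673267] 505 -0.73464155 ((0.5898199081420898, -0.1602620631456375), (0.0769764706492424, 0.017215637490153313), 0.9083988666534424)
tongue [ 0.45906663 -0.27690989  0.012     ]
tongue [ 0.45455077 -0.15227959  0.012     ]
```

View pics/c1.png

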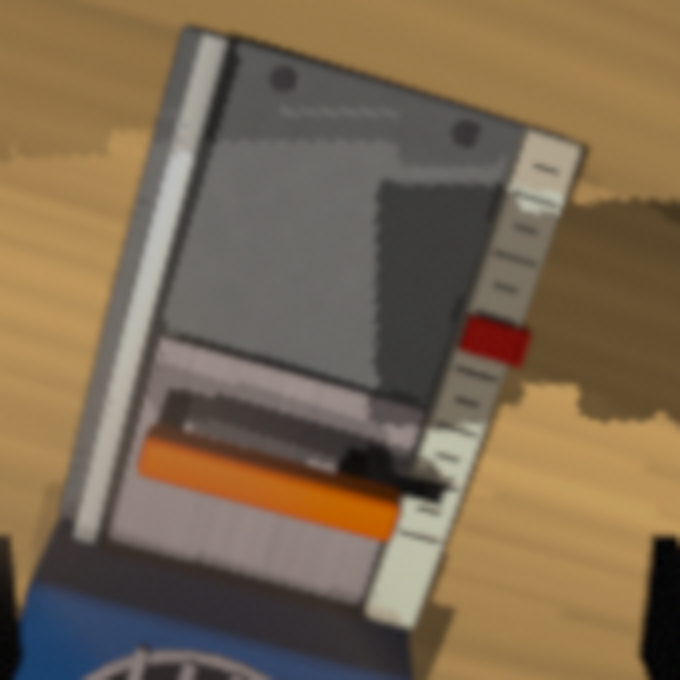

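Crop: the pointer tip is at about px (307.5,241) and the mark's middle at (324,205). The gate yaw is about 1.2° and the gate mark about 0.052 m. On to the dial.

Request:
carry_out(
  targets=[
    [-0.046,0.111,0,0,0,0],
    [-0.046,0.111,0,0,0,0],
    [-0.046,0.111,0,0,0,0],
    [-0.046,0.111,0,0,0,0],
  ],
)

```text
time_s: 1.95
tcp_pos: [0.5249, 0.017, 0.2706]
eef_rot: [-180.0, 0.0, -162.6]
contact_force: [0.9, -0.7, 0.5]
gripper_width: 0.0878
gripper_force: 0.0
```

Request:
carry_out(
  targets=[
    [-0.046,0.111,0,0,0,0],
    [-0.046,0.111,0,0,0,0],
    [-0.046,0.111,0,0,0,0],
    [0,0,0,0,0,0],
    [0,0,0,0,0,0],
  ],
)

```text
time_s: 2.58
tcp_pos: [0.5409, 0.1951, 0.2701]
eef_rot: [-180.0, -0.1, -162.5]
contact_force: [-0.1, -0.2, -0.4]
gripper_width: 0.0873
gripper_force: 0.0
```

```bash
python3 - <<'E'
from h import *
i,im,hsv=report('wrist','w2')
sc=dict(r.camera_info("scene"));sd=dict(r.camera_info("side"))
print("mallet",cast(sc,[(361,303)],.0),cast(sd,[(166,305)],.0), "mallet top",cast(sc,[(367,252)],.19),cast(sd,[(152,250)],.19))
E
```

```text
2.58 [0.5409 0.1951 0.2701] [-1.7998e+02 -6.0000e-02 -1.6250e+02]
green [296.2 270.9] 107 [0.6355 0.243 ]
red [ 48.1 100.5] 70 [ 0.5211 -0.1584]
orange [  8.6 135.1] 137 [ 0.5753 -0.1975]
mallet [[0.53332745 0.44623328 0.        ]] [[0.53871076 0.44666534 0.        ]] mallet top [[0.53336372 0.43933779 0.19      ]] [[0.54004341 0.44393468 0.19      ]]
```

View pics/w2.png

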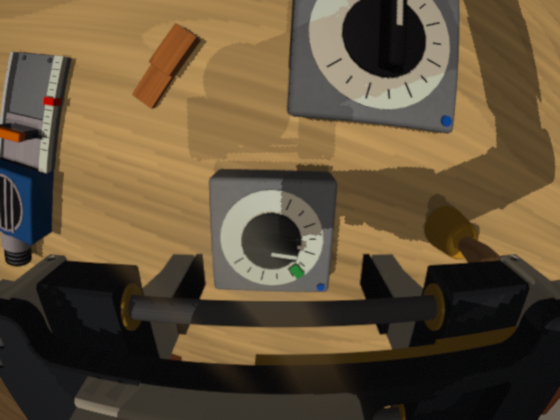

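The wrist view shows the target dial with its disc centre at about (272,238), white pointer line from (272,255) to (297,259) and green mark at (296,271). The mallet at (450,230) is clear of it. Zooming in.

```bash
python3 - <<'E'
from h import *
i=np.load("pics/w2.npy",allow_pickle=True).item();im=cv2.imread("pics/w2.png");hsv=cv2.cvtColor(im,cv2.COLOR_BGR2HSV)
m=cv2.inRange(hsv,(0,0,110),(180,70,255));m[:,:214]=0;m[:,330:]=0;m[:185]=0;m[287:]=0
p=np.argwhere(m>0)[:,::-1];w=cast(i,p,.062)[:,:2].astype(np.float32)
h=cv2.convexHull(w[np.linalg.norm(w-[.609,.203],axis=1)<.07]);print(cv2.minEnclosingCircle(h),cv2.fitEllipse(h))
g=cast(i,(296.2,270.9),.068)[0];print(g)
cv2.imwrite("pics/c2.png",cv2.resize(im[170:290,210:340],(780,720)[:2],interpolation=cv2.INTER_CUBIC)[:600])
cv2.imwrite("pics/c2.png",cv2.resize(im[190:290,210:343],(798,600),interpolation=cv2.INTER_CUBIC))
E
```

```text
((0.6093904972076416, 0.1985492706298828), 0.06780693680047989) ((0.6095351576805115, 0.19842249155044556), (0.12960045039653778, 0.13351048529148102), 9.256122589111328)
[0.63544017 0.24298242 0.068     ]
```

View pics/c2.png

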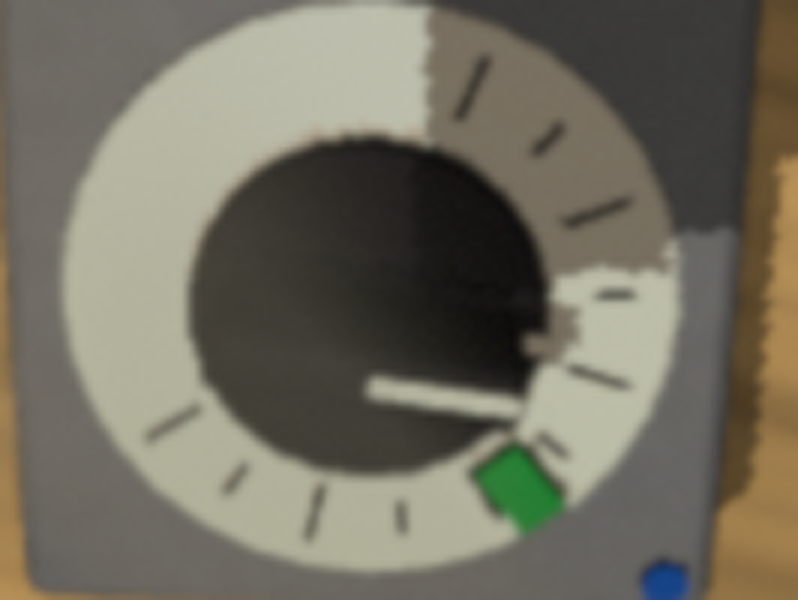

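Crop: the disc spans x 62 to 680 and y 3 to 570. The pointer line on the bar top runs from (367,388) to (522,408), and green is centred at (518,487).

```bash
python3 - <<'E'
from h import *
i=np.load("pics/w2.npy",allow_pickle=True).item()
f=lambda q,z:cast(i,np.array(q)/6+[210,190],z)[:,:2]
e=f([(62,285),(680,300),(370,3),(370,570),(150,95),(565,75)],.062)
A=np.c_[2*e,np.ones(6)];s=np.linalg.lstsq(A,(e**2).sum(1),rcond=None)[0];c=s[:2];print("disc",c,np.sqrt(s[2]+c@c))
sk=f([(188,295),(370,475),(545,300),(205,395),(345,133)],.070);A=np.c_[2*sk,np.ones(5)];s=np.linalg.lstsq(A,(sk**2).sum(1),rcond=None)[0];print("skirt",s[:2],np.sqrt(s[2]+s[:2]@s[:2]))
p=f([(367,388),(522,408)],.1);print("line",p);d=p[1]-p[0];pa=np.degrees(np.arctan2(d[1],d[0]))
g=f([(518,487)],.068)[0];gd=g-c;ga=np.degrees(np.arctan2(gd[1],gd[0]));print("ptr",pa,"green",ga,np.linalg.norm(gd),"turn",pa-ga)
b=f([(30,585),(710,592)],.06);d=b[1]-b[0];print("box yaw edge",np.degrees(np.arctan2(d[1],d[0])),np.linalg.norm(d))
st=r.get_state();M=R.from_euler('xyz',st["eef_rot"],degrees=True).as_matrix()
print(M.round(4).tolist(), M.T@(np.array([*c,.10])-st["tcp_pos"])/.5)
E
```

```text
disc [0.6087128  0.20349483] 0.06139281996646211
skirt [0.60693357 0.20190285] 0.03585208232723122
line [[0.60857144 0.20412591]
 [0.60399756 0.23214663]]
ptr 99.27075147169278 green 55.789700275544455 0.04808019460601618 turn 43.48105119614832
box yaw edge 107.13052718925879 0.14712783362910226
[[-0.9539, -0.3, -0.0005], [-0.3, 0.9539, -0.0005], [0.0007, -0.0003, -1.0]] [-0.13478111 -0.02356643  0.34065639]
```

Request:
carry_out(
  targets=[
    [-0.045,-0.008,0.06,0,0,0],
    [-0.045,-0.008,0.06,0,0,0],
    [-0.045,-0.008,0.06,0,0,0],
    [0,0,0,0,0,-0.17],
    [0,0,0,0,0,-0.17],
  ],
)

```text
time_s: 3.25
tcp_pos: [0.6093, 0.2025, 0.1799]
eef_rot: [-180.0, -0.1, -141.9]
contact_force: [0.1, -0.6, -0.0]
gripper_width: 0.0876
gripper_force: 0.0
```

Request:
carry_out(
  targets=[
    [0,0,0,0,0,-0.17],
    [0,0,0,0,0,-0.17],
    [0,0,0,0,0,-0.17],
    [0,0,0,0,0,-0.17],
    [0,0,0,0,0,-0.17],
  ],
)

```text
time_s: 3.88
tcp_pos: [0.6092, 0.2027, 0.181]
eef_rot: [-180.0, 0.0, -90.9]
contact_force: [0.7, -0.3, -0.4]
gripper_width: 0.0877
gripper_force: 0.0
```

Request:
carry_out(
  targets=[
    [0,0,0,0,0,-0.173],
    [0,0,0,0,0,0],
    [0,0,0,0,0,0],
  ],
)

```text
time_s: 4.25
tcp_pos: [0.6092, 0.2038, 0.1808]
eef_rot: [-180.0, 0.0, -81.0]
contact_force: [0.2, -0.2, -0.6]
gripper_width: 0.0878
gripper_force: 0.0
```

```bash
python3 - <<'E'
from h import *
i,im,hsv=report('wrist','w3')
st=r.get_state();print(st["joints"].round(1));M=R.from_euler('xyz',st["eef_rot"],degrees=True).as_matrix()
print("y dir",np.degrees(np.arctan2(M[1,1],M[0,1])), M.T@(np.array([.6087,.2035,.082])-st["tcp_pos"])/.5)
E
```

```text
4.25 [0.6092 0.2038 0.1808] [-1.7999e+02  1.0000e-02 -8.1000e+01]
green [242.9 252.6] 59 [0.6378 0.2477]
green [554.1 276.1] 77 [0.2604 0.2349]
[ 35.9  19.6  -7.9  -0.  -62.4 -26.8]
y dir -170.94948424773935 [0.00095344 0.00104346 0.19748077]
```

View pics/w3.png

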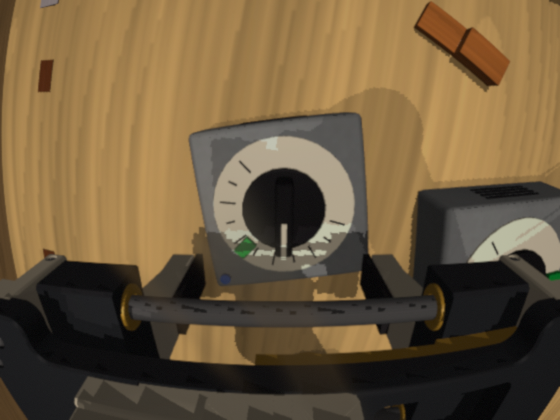

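The wrist view shows the bar standing vertical in the image at column 283, centred between the fingers, with green at (244,246). Aligned, so descend and grip.

Request:
carry_out(
  targets=[
    [0,0,0.1,0,0,0],
    [0.001,0.001,0.097,0,0,0],
    [0,0,0,0,0,0],
  ],
)

```text
time_s: 4.68
tcp_pos: [0.6062, 0.2026, 0.0785]
eef_rot: [179.6, -0.2, -80.8]
contact_force: [-0.3, -0.4, 1.8]
gripper_width: 0.0877
gripper_force: 0.0
```

Request:
carry_out(
  targets=[
    [0,0,0,0,0,0],
    [0,0,0,0,0,0],
    [0,0,0,0,0,0],
    [0,0,0,0,0,0],
    [0,0,0,0,0,0],
  ],
  hand=0,
  squeeze=25,
)

```text
time_s: 5.3
tcp_pos: [0.6087, 0.2044, 0.0824]
eef_rot: [-180.0, 0.0, -80.7]
contact_force: [0.0, 0.6, -0.1]
gripper_width: 0.0432
gripper_force: 0.0
```

Request:
carry_out(
  targets=[
    [0,0,0,0,0,0],
    [0,0,0,0,0,0],
    [0,0,0,0,0,0],
    [0,0,0,0,0,0],
    [0,0,0,0,0,0],
  ],
)

```text
time_s: 5.92
tcp_pos: [0.6082, 0.2042, 0.082]
eef_rot: [180.0, -0.0, -80.7]
contact_force: [-3.3, 0.3, 1.7]
gripper_width: 0.0137
gripper_force: 24.9
```

Request:
carry_out(
  targets=[
    [0,0,0,0,0,0.12],
    [0,0,0,0,0,0.12],
    [0,0,0,0,0,0.12],
    [0,0,0,0,0,0.12],
    [0,0,0,0,0,0.12],
  ],
)

```text
time_s: 6.55
tcp_pos: [0.6094, 0.2041, 0.082]
eef_rot: [-179.9, 0.0, -116.9]
contact_force: [2.5, -1.7, -2.7]
gripper_width: 0.0137
gripper_force: 24.9
```

Request:
carry_out(
  targets=[
    [0,0,0,0,0,0.119],
    [0,0,0,0,0,0],
    [0,0,0,0,0,0],
  ],
)

```text
time_s: 6.92
tcp_pos: [0.6096, 0.204, 0.082]
eef_rot: [-179.9, 0.0, -123.7]
contact_force: [5.6, -3.0, -2.9]
gripper_width: 0.0133
gripper_force: 24.9
```

```bash
python3 - <<'E'
from h import *
i,im,hsv=report('wrist','w4');report('side','s4');report('scene','n4')
st=r.get_state();print(st["contact_force"].round(1),st["moment"].round(2),st["gripper_force"])
E
```

```text
6.92 [0.6096 0.204  0.082 ] [-1.7993e+02  3.0000e-02 -1.2366e+02]
6.97 [0.6096 0.204  0.082 ] [-1.7993e+02  3.0000e-02 -1.2366e+02]
green [289.4 262.3] 41 [0.292  0.2139]
7.03 [0.6096 0.204  0.082 ] [-1.7993e+02  3.0000e-02 -1.2366e+02]
red [502.3 277.8] 613 [0.162 0.703]
red [545.7 296.4] 485 [0.1483 0.83  ]
[ 5.9 -2.4 -4. ] [-1.16 -1.74 -0.04] 24.933984875679016
```

Request:
carry_out(
  targets=[
    [0,0,0,0,0,0],
    [0,0,0,0,0,0],
    [0,0,0,0,0,0],
  ],
  hand=0.6,
)

```text
time_s: 7.45
tcp_pos: [0.6085, 0.2045, 0.0821]
eef_rot: [180.0, 0.0, -123.8]
contact_force: [0.1, 0.1, 0.3]
gripper_width: 0.038
gripper_force: 0.0
```

Request:
carry_out(
  targets=[
    [0,0,-0.1,0,0,0],
    [0,0,-0.12,0,0,0],
    [0,0,-0.1,0,0,0],
    [0,0,0,0,0,0],
    [0,0,0,0,0,0],
  ],
)

```text
time_s: 8.07
tcp_pos: [0.6082, 0.2044, 0.2419]
eef_rot: [180.0, 0.0, -123.8]
contact_force: [0.8, 1.1, -0.8]
gripper_width: 0.0525
gripper_force: 0.0
```

```bash
python3 - <<'E'
from h import *
i,im,hsv=report('wrist','w5')
c=cv2.resize(im[150:300,190:390],(800,600),interpolation=cv2.INTER_CUBIC);cv2.imwrite("pics/c5.png",c)
E
```

```text
8.07 [0.6082 0.2044 0.2419] [ 1.7997e+02  2.0000e-02 -1.2382e+02]
green [531.1  66.1] 162 [0.2682 0.2352]
green [279.9 237. ] 112 [0.637  0.2437]
```

View pics/c5.png

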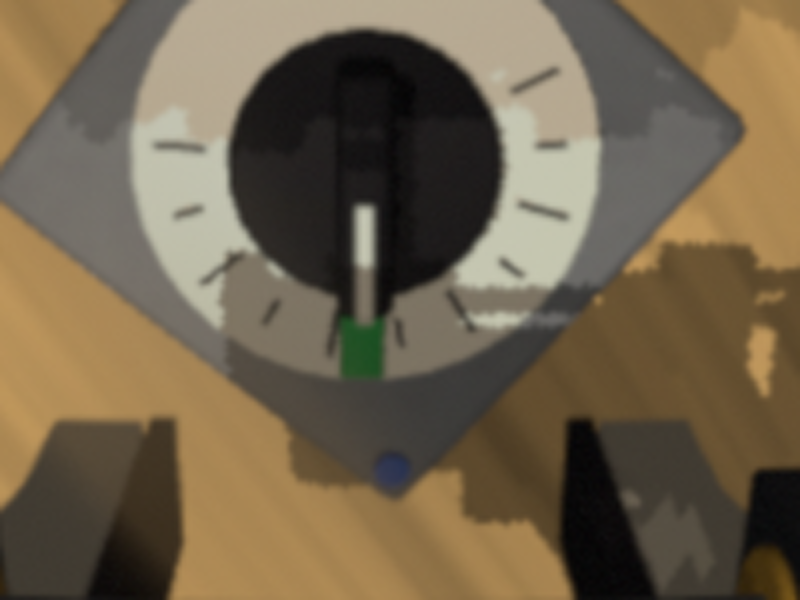

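Crop: the pointer line (x 364 to 366) runs into the green mark (x 341 to 384, middle 362). I'll quantify the residual angle.

```bash
python3 - <<'E'
from h import *
i=np.load("pics/w5.npy",allow_pickle=True).item();im=cv2.imread("pics/w5.png")
f=lambda q,z:cast(i,(np.array(q,float)+.5)/4-.5+[190,150],z)[:,:2]
a=lambda d:np.degrees(np.arctan2(d[1],d[0]))
l=f([(364,207),(366,322)],.1);print("line",l,a(l[1]-l[0]))
gr=f([(341,319),(383,319),(341,377),(384,377)],.068);gc=gr.mean(0)
print("green edge dir",a(gr[2]-gr[0]),a(gr[3]-gr[1]),gc)
e=f([(131,150),(601,150),(220,320),(520,330),(362,381),(300,370),(430,370)],.062);A=np.c_[2*e,np.ones(len(e))];s=np.linalg.lstsq(A,(e**2).sum(1),rcond=None)[0];print("disc",s[:2],np.sqrt(s[2]+s[:2]@s[:2]))
sk=f([(229,160),(502,160),(365,28),(270,255),(270,70),(460,70),(460,257)],.07);A=np.c_[2*sk,np.ones(len(sk))];k=np.linalg.lstsq(A,(sk**2).sum(1),rcond=None)[0];print("skirt",k[:2],np.sqrt(k[2]+k[:2]@k[:2]))
for c in (s[:2],k[:2],l[0]): print("green ang",a(gc-c),"ptr",a(l[1]-c),np.linalg.norm(gc-c))
E
```

```text
line [[0.60889864 0.20351603]
 [0.62452758 0.22756235]] 56.97808672378222
green edge dir 55.64673341576221 57.227494861600874 [0.63659685 0.24349186]
disc [0.60722738 0.20294987] 0.06172131538413243
skirt [0.60736661 0.20165151] 0.03469430575805359
green ang 54.079639614094894 ptr 54.89647083446699 0.050062152379885566
green ang 55.06132340828346 ptr 56.4831391855627 0.051039421959254365
green ang 55.28292706475669 ptr 56.97808672378222 0.04863391683598203
```

The dial is within about 1° of the mark's middle and was left there with the gate shut. Now move to the gate and turn so the camera sits on the pointer side.

Request:
carry_out(
  targets=[
    [0.105,-0.059,0,0,0,0],
    [0.105,-0.059,0,0,0,0],
    [0.105,-0.059,0,0,0,0],
    [0.105,-0.059,0,0,0,0],
    [0.105,-0.059,0,0,0,0],
  ],
  hand=0.42,
)

```text
time_s: 8.75
tcp_pos: [0.5839, -0.0977, 0.2406]
eef_rot: [179.9, -0.1, -123.8]
contact_force: [1.1, 0.4, -0.4]
gripper_width: 0.0368
gripper_force: 0.0
```

Request:
carry_out(
  targets=[
    [0.105,-0.059,0,0,0,0],
    [0.105,-0.059,0,0,0,0],
    [0,0,0,0,0,0.173],
    [0,0,0,0,0,0.173],
    [0,0,0,0,0,0.173],
  ],
)

```text
time_s: 9.38
tcp_pos: [0.5747, -0.2162, 0.2401]
eef_rot: [179.9, -0.2, -155.4]
contact_force: [-0.4, -0.1, -0.0]
gripper_width: 0.0369
gripper_force: 0.0
```

Request:
carry_out(
  targets=[
    [0,0,0,0,0,0.173],
    [0,0,0,0,0,0.173],
    [0,0,0,0,0,0.173],
    [0,0,0,0,0,0.173],
    [0,0,0,0,0,0.173],
  ],
)

```text
time_s: 10.0
tcp_pos: [0.5748, -0.2158, 0.2402]
eef_rot: [-179.9, -0.2, 152.8]
contact_force: [-0.4, 0.7, 0.2]
gripper_width: 0.037
gripper_force: 0.0
```

Request:
carry_out(
  targets=[
    [0,0,0,0,0,0.173],
    [0,0,0,0,0,0.173],
    [0,0,0,0,0,0.173],
    [0,0,0,0,0,0.173],
    [0,0,0,0,0,0.173],
  ],
)

```text
time_s: 10.62
tcp_pos: [0.5748, -0.2157, 0.2402]
eef_rot: [-179.8, -0.1, 100.9]
contact_force: [-0.1, 0.7, -0.3]
gripper_width: 0.037
gripper_force: 0.0
```

Request:
carry_out(
  targets=[
    [0,0,0,0,0,0.173],
    [0,0,0,0,0,0],
    [0,0,0,0,0,0],
  ],
)

```text
time_s: 11.0
tcp_pos: [0.5743, -0.2268, 0.2407]
eef_rot: [180.0, -1.0, 91.9]
contact_force: [-1.1, 0.4, 0.7]
gripper_width: 0.0367
gripper_force: 0.0
```

```bash
python3 - <<'E'
from h import *
i,im,hsv=report('wrist','w6')
p,c,a=max(blobs(hsv,*COL["orange"]),key=lambda b:b[2]);w=cast(i,p,.068)[:,:2].astype(np.float32);print(cv2.minAreaRect(w),a)
st=r.get_state();print(st["joints"].round(1))
E
```

```text
11.0 [ 0.5743 -0.2268  0.2407] [179.98  -1.03  91.86]
orange [280.8 190.5] 137 [ 0.5723 -0.2198]
orange [291.  166.5] 28 [ 0.5818 -0.1947]
orange [289.5 204.2] 66 [ 0.5817 -0.2341]
((0.5728650093078613, -0.2147844284772873), (0.0756387785077095, 0.007862960919737816), 87.9403305053711) 137
[  -4.1   15.2   -5.7   -1.1  -69.2 -173.6]
```

View pics/w6.png

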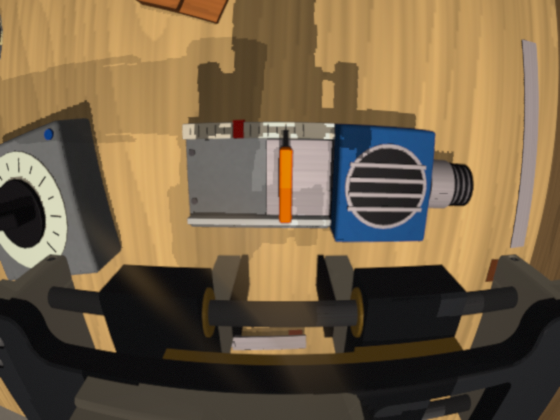

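The wrist view shows the handle at (286,185), the pointer at (286,137), the red mark at (238,129) and the housing at (383,185). Joint 6 has reached its limit here, so I'll use the opposite hand orientation. Before leaving, I measure the pointer-to-mark distance from this view.

```bash
python3 - <<'E'
from h import *
i=np.load("pics/w6.npy",allow_pickle=True).item();im=cv2.imread("pics/w6.png");hsv=cv2.cvtColor(im,cv2.COLOR_BGR2HSV)
g=hsv[:,:,2]
for y in range(125,150,3): print(y,g[y,276:298].tolist())
print("red sat rows");
m=((hsv[:,:,0]<8)|(hsv[:,:,0]>172))&(hsv[:,:,1]>140)&(hsv[:,:,2]>50);m[:, :225]=0;m[:,250:]=0;m[:115]=0;m[145:]=0
p=np.argwhere(m)[:,::-1];print("red",p.min(0),p.max(0),p.mean(0),len(p))
w=cast(i,p,.03);print("red world",cast(i,p.mean(0),.03),w[:,0].min(),w[:,0].max(),w[:,1].min(),w[:,1].max())
o=cv2.inRange(hsv,(4,140,100),(18,255,255));o[:,:270]=0;o[:,300:]=0;o[:140]=0;o[230:]=0
p=np.argwhere(o>0)[:,::-1];w=cast(i,p,.068)[:,:2].astype(np.float32);print("or",p.min(0),p.max(0),cv2.minAreaRect(w))
for q in [(190,125),(335,125),(190,226),(330,226)]: print(q,cast(i,q,.024)[0])
E
```

```text
125 [213, 213, 214, 215, 215, 215, 215, 212, 197, 164, 165, 202, 215, 215, 215, 215, 215, 208, 182, 152, 144, 144]
128 [100, 101, 134, 142, 142, 143, 143, 138, 122, 91, 99, 128, 139, 142, 143, 143, 140, 124, 102, 114, 137, 144]
131 [102, 100, 133, 140, 131, 108, 89, 61, 34, 25, 27, 43, 82, 122, 139, 143, 139, 121, 98, 113, 137, 142]
134 [217, 210, 196, 158, 136, 118, 94, 60, 32, 24, 25, 48, 94, 140, 175, 205, 213, 209, 202, 196, 181, 155]
137 [183, 180, 167, 132, 117, 113, 99, 62, 30, 24, 27, 42, 83, 124, 159, 190, 198, 199, 199, 199, 193, 168]
140 [160, 157, 143, 108, 91, 84, 64, 41, 26, 24, 25, 34, 62, 92, 123, 149, 156, 155, 155, 154, 152, 152]
143 [191, 189, 171, 125, 101, 91, 67, 42, 27, 23, 24, 35, 66, 103, 144, 178, 188, 188, 188, 188, 188, 188]
146 [191, 188, 170, 118, 79, 61, 54, 49, 49, 49, 49, 51, 58, 74, 109, 156, 186, 193, 193, 193, 192, 193]
149 [162, 158, 143, 113, 127, 145, 154, 155, 156, 156, 156, 156, 153, 146, 139, 144, 158, 179, 189, 190, 190, 190]
red sat rows
red [233 120] [244 137] [237.90625  128.296875] 192
red world [[ 0.52279793 -0.15908752  0.03      ]] 0.5171653498586526 0.5294617356422658 -0.16888556215024184 -0.14975579024728544
or [279 148] [292 222] ((0.5768203139305115, -0.21490855515003204), (0.013026759028434753, 0.07747695595026016), 1.6597486734390259)
(190, 125) [ 0.46598551 -0.15524992  0.024     ]
(335, 125) [ 0.63108384 -0.15190705  0.024     ]
(190, 226) [ 0.46193328 -0.2777498   0.024     ]
(330, 226) [ 0.63308105 -0.27204436  0.024     ]
```

Request:
carry_out(
  targets=[
    [0,0,0,0,0,-0.176],
    [0,0,0,0,0,-0.176],
    [0,0,0,0,0,-0.176],
    [0,0,0,0,0,-0.176],
    [0,0,0,0,0,-0.176],
  ],
)

```text
time_s: 11.68
tcp_pos: [0.5746, -0.2265, 0.2415]
eef_rot: [179.1, -0.5, 145.1]
contact_force: [0.6, -0.5, -0.7]
gripper_width: 0.037
gripper_force: 0.0
```

Request:
carry_out(
  targets=[
    [0,0,0,0,0,-0.176],
    [0,0,0,0,0,-0.176],
    [0,0,0,0,0,-0.176],
    [0,0,0,0,0,-0.176],
    [0,0,0,0,0,-0.176],
  ],
)

```text
time_s: 12.3
tcp_pos: [0.5746, -0.2264, 0.2416]
eef_rot: [179.0, 0.4, -162.1]
contact_force: [-0.2, -0.3, -0.2]
gripper_width: 0.0366
gripper_force: 0.0
```

Request:
carry_out(
  targets=[
    [0,0,0,0,0,-0.176],
    [0,0,0,0,0,-0.176],
    [0,0,0,0,0,-0.176],
    [0,0,0,0,0,-0.176],
    [0,0,0,0,0,-0.176],
  ],
)

```text
time_s: 12.92
tcp_pos: [0.5746, -0.2265, 0.2416]
eef_rot: [179.7, 1.0, -109.3]
contact_force: [0.1, -0.0, 1.7]
gripper_width: 0.0368
gripper_force: 0.0
```

Request:
carry_out(
  targets=[
    [0,0,0,0,0,-0.176],
    [0,0,0,0,0,-0.176],
    [0,0,0,0,0,0],
    [0,0,0,0,0,0],
  ],
)

```text
time_s: 13.42
tcp_pos: [0.5746, -0.2267, 0.2417]
eef_rot: [-179.9, 1.0, -88.8]
contact_force: [0.3, 0.4, 0.5]
gripper_width: 0.0369
gripper_force: 0.0
```

```bash
cat > go.py <<'E'
from h import *
import sys
x,y,z,yaw=map(float,sys.argv[1:5])
st=r.get_state();M=R.from_euler('xyz',st["eef_rot"],degrees=True);T=R.from_euler('xyz',[180,0,yaw],degrees=True)
print(st["tcp_pos"].round(4),st["eef_rot"].round(2),st["joints"].round(1))
print("shift",(M.inv().apply(np.array([x,y,z])-st["tcp_pos"])/.5).round(4),"turn",np.degrees((M.inv()*T).as_rotvec()/60).round(4))
E
python3 - <<'E'
from h import *
i=np.load("pics/w6.npy",allow_pickle=True).item()
print("pointer",cast(i,(285.35,135),.033)[0],"red",cast(i,(238.3,128.3),.03)[0])
i,im,hsv=report('wrist','w7')
o=cv2.inRange(hsv,(4,140,100),(18,255,255));k,l,s,c=cv2.connectedComponentsWithStats(o);j=1+s[1:,4].argmax()
w=cast(i,np.argwhere(l==j)[:,::-1],.068)[:,:2].astype(np.float32);print(s[j],cv2.minAreaRect(w))
E
python3 go.py .576 -.2155 .14 -88.5
```

```text
pointer [ 0.57546479 -0.16530167  0.033     ] red [ 0.5232388  -0.15908749  0.03      ]
13.43 [ 0.5746 -0.2267  0.2417] [-179.9     1.03  -88.81]
orange [280.4 192.7] 607 [ 0.5767 -0.2237]
[274 161  13  74 949] ((0.5770689845085144, -0.2172931432723999), (0.0128276152536273, 0.07881815731525421), 1.099156141281128)
[ 0.5746 -0.2267  0.2417] [-179.9     1.03  -88.77] [ -4.1  15.1  -5.6  -1.1 -69.2   5.7]
shift [-0.0187 -0.0029  0.2038] turn [-0.0017  0.0171 -0.0046]
```

Request:
carry_out(
  targets=[
    [-0.009,-0.002,0.1,0,0.017,0],
    [-0.009,-0.002,0.1,0,0,0],
    [0,0,0,0,0,0],
    [0,0,0,0,0,0],
  ],
)

```text
time_s: 13.98
tcp_pos: [0.5778, -0.2174, 0.1437]
eef_rot: [-179.8, -0.0, -88.6]
contact_force: [0.7, -0.1, 1.6]
gripper_width: 0.0366
gripper_force: 0.0
```

```bash
python3 go.py .5768 -.216 .049 -88.7
python3 - <<'E'
from h import *
i,im,hsv=report('wrist','w8')
o=cv2.inRange(hsv,(4,140,60),(18,255,255));k,l,s,c=cv2.connectedComponentsWithStats(o);j=1+s[1:,4].argmax()
w=cast(i,np.argwhere(l==j)[:,::-1],.068)[:,:2].astype(np.float32);print(s[j],cv2.minAreaRect(w))
E
```

```text
[ 0.5778 -0.2174  0.1437] [-1.7979e+02 -5.0000e-02 -8.8610e+01] [ -2.5  19.1 -14.    0.  -56.6   3.9]
shift [-0.003   0.0026  0.1894] turn [-0.0035 -0.0008  0.0015]
13.97 [ 0.5778 -0.2174  0.1437] [-1.7979e+02 -5.0000e-02 -8.8610e+01]
orange [283.9 210.9] 1225 [ 0.5771 -0.2294]
orange [283.8 260.8] 92 [ 0.5761 -0.1891]
[ 275  171   19  103 1819] ((0.57660973072052, -0.21865077316761017), (0.013611248694360256, 0.08055011183023453), 0.9032579064369202)
```

Request:
carry_out(
  targets=[
    [-0.001,0.002,0.07,-0.0035,0,0],
    [0,0,0.07,0,0,0],
    [0,0,0.049,0,0,0],
    [0,0,0,0,0,0],
    [0,0,0,0,0,0],
  ],
)

```text
time_s: 14.65
tcp_pos: [0.5772, -0.2168, 0.0496]
eef_rot: [-179.9, -0.0, -88.6]
contact_force: [0.6, -0.5, 0.6]
gripper_width: 0.0368
gripper_force: 0.0
```

Request:
carry_out(
  targets=[
    [0,0,0,0,0,0],
    [0,0,0,0,0,0],
    [0,0,0,0,0,0],
    [0,0,0,0,0,0],
    [0,0,0,0,0,0],
  ],
  hand=0,
  squeeze=40,
)

```text
time_s: 15.28
tcp_pos: [0.577, -0.2165, 0.0481]
eef_rot: [-180.0, -0.0, -88.6]
contact_force: [3.4, 1.1, 2.9]
gripper_width: 0.0139
gripper_force: 40.0
```

Request:
carry_out(
  targets=[
    [0,0.02,0,0,0,0],
    [0,0.02,0,0,0,0],
    [0,0.02,0,0,0,0],
    [0,0.02,0,0,0,0],
    [0,0.02,0,0,0,0],
  ],
)

```text
time_s: 15.9
tcp_pos: [0.5284, -0.2176, 0.0481]
eef_rot: [-179.8, -0.0, -88.5]
contact_force: [10.4, 0.6, -3.0]
gripper_width: 0.0141
gripper_force: 40.0
```

Request:
carry_out(
  targets=[
    [0,0.004,0,0,0,0],
    [0,0,0,0,0,0],
    [0,0,0,0,0,0],
    [0,0,0,0,0,0],
  ],
)

```text
time_s: 16.4
tcp_pos: [0.5261, -0.2176, 0.0481]
eef_rot: [-179.8, -0.0, -88.5]
contact_force: [8.2, 1.7, -0.6]
gripper_width: 0.0137
gripper_force: 40.0
```

```bash
python3 - <<'E'
from h import *
st=r.get_state();print(st["tcp_pos"],st["eef_rot"].round(2),st["contact_force"].round(1))
out=[]
for n,(u,v) in dict(scene=(226,209),side=(281,185),wrist=None or (280,250)).items():
    i,im,h=report(n,n+'9')
    if n!="wrist":
        K=np.array(i["K"]);q=R.from_euler('xyz',i["attitude"],degrees=True).inv().apply(np.array([.523,-.16,.03])-i["eye"]);p=(K@q)[:2]/q[2];print(n,p)
        u,v=p.round().astype(int);c=cv2.resize(im[v-25:v+25,u-25:u+25],(390,390),interpolation=cv2.INTER_CUBIC)
        out.append(c)
    else: w=cv2.resize(im,(280,210))
a=np.hstack(out);b=np.zeros((210,780,3),np.uint8);b[:,:280]=w
cv2.imwrite("pics/f.png",np.vstack([a,b]))
E
```

```text
[ 0.52614135 -0.21763357  0.04812194] [-1.7984e+02 -2.0000e-02 -8.8550e+01] [ 8.2  1.7 -0.6]
16.4 [ 0.5261 -0.2176  0.0481] [-1.7984e+02 -2.0000e-02 -8.8550e+01]
red [502.3 278. ] 612 [0.1627 0.7034]
red [545.7 296.3] 491 [0.1479 0.8299]
scene [225.85517422 208.79589693]
16.45 [ 0.5261 -0.2177  0.0481] [-1.7983e+02 -2.0000e-02 -8.8550e+01]
green [289.1 262.4] 44 [0.2925 0.2145]
side [279.25929026 188.31758989]
16.5 [ 0.5261 -0.2176  0.0481] [-1.7984e+02 -2.0000e-02 -8.8540e+01]
orange [282.4 243.3] 1400 [ 0.5266 -0.2455]
orange [282.  289.4] 151 [ 0.5262 -0.2221]
```

View pics/f.png

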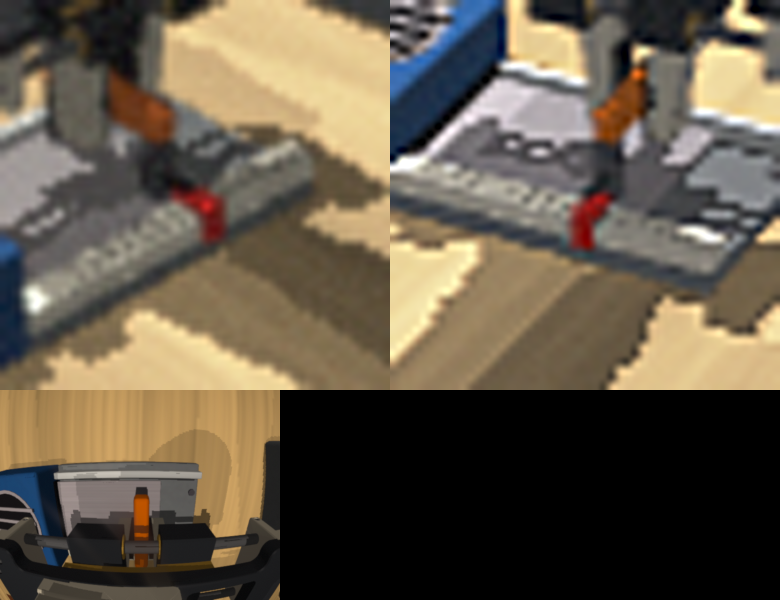

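Both fixed views show the black pointer reaching over the red mark, at about (175,185) in the left crop and (600,195) in the right crop. The wrist inset shows the bar held between the pads. The displacement is about 0.0507 m against 0.052 wanted, so one small pull remains.

Request:
carry_out(
  targets=[
    [0,0.003,0,0,0,0],
    [0,0,0,0,0,0],
    [0,0,0,0,0,0],
    [0,0,0,0,0,0],
  ],
)

```text
time_s: 17.05
tcp_pos: [0.5251, -0.2177, 0.0481]
eef_rot: [-179.8, -0.0, -88.5]
contact_force: [9.4, 1.2, -2.1]
gripper_width: 0.0136
gripper_force: 40.0
```

```bash
python3 - <<'E'
from h import *
i,im,h=report('wrist','w10')
o=cv2.inRange(h,*COL["orange"]);k,l,s,c=cv2.connectedComponentsWithStats(o);j=1+s[1:,4].argmax()
print(cv2.minAreaRect(cast(i,np.argwhere(l==j)[:,::-1],.068)[:,:2].astype(np.float32)))
n,im,h=look("scene")
print(im[203:216,218:234,2].tolist())
print(im[203:216,218:234,1].tolist())
E
```

```text
17.05 [ 0.5251 -0.2177  0.0481] [-1.7979e+02 -3.0000e-02 -8.8540e+01]
orange [282.4 243.3] 1397 [ 0.5255 -0.2455]
orange [282.1 289.5] 148 [ 0.5251 -0.2221]
((0.5255423188209534, -0.24481059610843658), (0.011599904857575893, 0.024729877710342407), 0.6725923418998718)Traceback (most recent call last):
  File "<stdin>", line 5, in <module>
ValueError: not enough values to unpack (expected 3, got 2)
```

```bash
python3 -c "
from plant import r
print(r.close_job())"
```

```text
the job is handed in; nothing more can be done
None
```

I handed the job in with the dial about 1° short of the green mark's middle, and the gate held out at about 0.052 m, where I measured the red mark's middle; the gripper hid the pointer from the wrist camera, so I set that by measured distance, not a close view.

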